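# Push the jewelry box and hip flask back against the shelf strip

### The job

Push the jewelry box and the hip flask away from you along the wardrobe shelf, in either order, until the far side of each lies flush against the pale wooden strip. Slide them with the fingers only, without lifting or tipping them, do not disturb the other things on the shelf, and finish with the hand clear.

Things in the scene. Friction and masses are not known exactly. Their poses are not given: they have to be found in the camera images.
- strip: Pale wooden stop strip fixed to the shelf beyond the two things, 18 mm deep (its x), 560 mm long (its y), 20 mm high. Origin at the centre of its underside; its x axis points away from the robot, square to the strip, so its near face, the one to push against, is the plane x = -9 mm of its frame. It may be turned some degrees to the robot.
- jewelry_box: Clear acrylic jewelry box with closed lid and some rings inside, loose, 0.3 to 0.55 kg: 90 mm deep (its x), 120 mm wide (its y), 45 mm high, with a 6 mm high lip on the lid near the front edge. Origin at the centre of its underside; its x axis points to its back (hinge side), which is to meet the strip. It starts in the left or the right half of the shelf, turned up to 0.3 rad, 3 to 20 cm short of the strip.
- flask: Stainless steel hip flask lying flat, loose, 0.2 to 0.4 kg: body 92 mm deep (its x), 115 mm wide (its y), 26 mm thick (z), edges rounded by 6 mm. The screw cap (24 mm across) and neck stick out 29 mm from the middle of its +y (left) end. Origin at the centre of the body's underside; its long +x side is to meet the strip. It starts in the half of the shelf that the jewelry box does not use, turned up to 0.3 rad, 3 to 20 cm short of the strip.
- spray: Bystander: amber glass bottle with black cap, 34 mm across, 90 mm high, standing between the jewelry box and the flask. Origin at the centre of its underside.
- vase: Bystander: white ceramic vase, 96 mm across, 160 mm high, at the left. Origin at the centre of its underside.
- tin: Bystander: round dark steel polish tin, 72 mm across, 24 mm high, at the right. Origin at the centre of its underside.
- case: Bystander: black glasses case, 160 by 60 mm, 45 mm high, at the right. Origin at the centre of its underside; its x axis runs along its length.
- dish: Bystander: blue ceramic dish, 90 mm across, 30 mm high, at the left near the robot. Origin at the centre of its underside.
- brush: Bystander: wooden clothes brush, 50 by 150 mm, 42 mm high, lying beyond the strip. Origin at the centre of its underside.
- mug: Bystander: terracotta cup, 72 mm across, 70 mm high, beyond the strip. Origin at the centre of its underside.

How it is judged (in metres and radians):
At the end, for the whole second after the job is handed in: Jewelry box and flask both lie flat on the shelf, at rest, each with its far side within about 5 mm of the strip's near face at its middle, square to it within 0.06 rad (about 3 degrees), centre between the strip's ends (x of jewelry_box in the frame of strip between -0.059 and -0.048 m and angle between the x axis of each of jewelry_box, flask and the x axis of strip, either way round below 0.06 rad and y of jewelry_box in the frame of strip between -0.26 and 0.26 m and height (world z) of each of jewelry_box, flask below 0.006 m and angle between each of jewelry_box, flask's own z axis and vertical below 0.06 rad and linear speed of each of jewelry_box, flask below 0.01 m/s and x of flask in the frame of strip between -0.06 and -0.049 m and y of flask in the frame of strip between -0.26 and 0.26 m); the robot touches nothing.
It fails at once if the jewelry box is lifted more than 12 mm or tipped more than 0.2 rad (height (world z) of jewelry_box above 0.012 m or angle between jewelry_box's own z axis and vertical above 0.2 rad).
It fails at once if the flask is lifted more than 12 mm or tipped more than 0.2 rad (height (world z) of flask above 0.012 m or angle between flask's own z axis and vertical above 0.2 rad).
It fails at once if another thing on the shelf is shifted more than 20 mm or tipped (distance of any of spray, vase, tin, case, dish, brush, mug from where it was at the start of the episode above 0.02 m or angle between any of spray, vase, tin, case, dish, brush, mug's own z axis and vertical above 0.3 rad).
It also fails if it takes over 54 s, if anything falls off the work surface, if the arm or the gripper's body presses on something with over 40 N, if the wrist force passes 120 N, or if a joint passes its speed limit or range.

### The arm

A 6-joint arm with a two-finger parallel gripper is mounted at the origin on the work surface. World frame = base frame: x ahead of the robot, y to its left, z up, the work surface at z = 0. Lengths are in mm, angles in rad, forces in N, time in s.
With the tool pointing down it reaches from about 350 to 975 mm from the base axis. Payload 7.1 kg.
Tool frame: the origin (TCP) lies on the front face of the gripper's body, between the roots of the fingers; the fingertips stand 80 mm ahead of it and the grasp point (between the pads) lies 61 mm ahead of it; z points along the fingers, y is the line along which they close (so a half turn about z gives the same grasp; the last joint's range is limited). The gripper opens to 88 mm and grips with 3 to 60 N. Pads are 20 mm wide; open, the fingers measure 115 mm over their backs; the gripper's body (75 mm by 178 mm) begins 61 mm behind the grasp point.
Start: joints at [-1.284, 0.423, 1.63, -0, 1.089, -0.019], TCP at [188.178, -595.982, 302.675] pointing down, gripper open.
Joint ranges: [-3, 3], [-0.9, 2.11], [0.09, 2.58], [-1.31, 4.45], [0.11, 2.69], [-2.54, 2.54]. Speed limits (rad/s): [2.39, 2.39, 3.01, 3.14, 3.14, 3.14].

### API

Orientations are given as a rotation vector (axis times angle).
In Python, from workcell import readout, vision, close_job gives the robot as it stands.
- The arm moves only by the tool servo_tool, never from a script. Its argument "plan" is a list that holds one entry, the list of rows, each a list of 7 numbers: the gripper command: -1 is fully open, 1 is shut, values between are in proportion, then the shift along the world's x, y, z in units of 40 mm (1.0 is 40 mm), then the turn, a rotation vector about the world's x, y, z in units of 5 degrees (1.0 is 5 degrees). A call has 1 to 5 rows; each row shifts and turns the commanded pose from where the row before left it; what a row does not reach is not made up. A row lasts 1/12 s, in which the tool goes at most 41.7 mm and 7.16 degrees, less where a joint would pass 70% of its speed; a pose out of reach is approached as far as the arm can. A call is refused whole if a number of a shift passes 1 or a number of a turn 1, either way. A call with a gripper value outside its range is refused whole. The fingers move at their own pace and stop on an object; the grip force is fixed at half the most. Time passes only in rows, so rows that do not move let the fingers close. It gives the time, the measured TCP pose, the force, the opening and the grip force at its end, in the units of the state.
- readout.get_obs(): the state, without advancing time (a new reading comes with each control period).
- vision.get_image(name): name is "side" or "top"; returns the picture (384x512x3 uint8, red, green, blue); there is no depth.
- vision.camera_params(name): a dict with "fx", "fy", "cx", "cy" (pixels), "D" ([k1, k2, p1, p2, k3] as OpenCV has them; the pictures are not rectified), "rvec" (rotation vector, rad) and "tvec" (3), from world to camera coordinates, as OpenCV has them. Camera axes: x right, y down, z forward; pixel columns grow to the right and rows downward; lengths in mm; the calibration is good to about 2 mm. A picture is of the moment at which its call begins. camera_params takes no time and is no camera call.
- close_job(): hands the job in; it is judged then, once.
The state is a dict: "t": time; "qpos": joint angles; "qvel": joint speeds; "joint_torque": joint torques, N m; "ee_pos": TCP position; "orientation": TCP orientation; "ft_force": force on the tool from outside, world axes, zero at the start; "moment": the same for the moment, N m; "width": finger opening in mm; "grasp_force": force on a finger pad.
Only numpy, scipy, OpenCV 4.12 (cv2) and the standard library are available. Lean on these libraries where they do the work, as an engineer would, in place of code of your own. Each camera call takes 0.05 s, during which the arm holds its last target. There are 200 camera calls.

## Working session

There is one attempt and no reset: what is moved stays moved. The work goes in short steps, Python scripts to look and compute and a tool call to move; the robot and the scene stay as the last step left them, time stands still between calls to the robot, and variables do not carry over. Pictures are saved under pics/ and viewed, at most 10 in all, crops included, and the job is handed in when it is done.

Besides the shell and the picture viewer there is one more tool, called after "Emit:" as a command line: name --argument value ..., lists and objects as JSON in quotes. servo_tool: Moves the arm, as the interface text tells. Its arguments: {"type":"object","properties":{"plan":{"type":"array"}},"required":["plan"]}

```bash
mkdir -p pics; python3 - <<'E'
from workcell import readout, vision
import cv2
for n in("top","side"):
    cv2.imwrite(f"pics/{n}0.png",cv2.cvtColor(vision.get_image(n),cv2.COLOR_RGB2BGR))
    print(vision.camera_params(n))
print(readout.get_obs())
E
```

```text
{'fx': 368.13504347881985, 'fy': 368.13504347881985, 'cx': 254.4283108863909, 'cy': 189.2051786658591, 'D': array([0.00449547, 0.        , 0.        , 0.        , 0.        ]), 'rvec': array([ 2.1562498 , -2.16714016,  0.14432465]), 'tvec': array([   1.79736209,  589.78559057, 1184.58794909])}
{'fx': 402.1604786494897, 'fy': 402.1604786494897, 'cx': 255.98768400249153, 'cy': 184.073373548544, 'D': array([-0.02611768,  0.        ,  0.        ,  0.        ,  0.        ]), 'rvec': array([ 0.64879689, -2.43544484,  1.41463924]), 'tvec': array([512.27648521, 198.32277515, 959.73083708])}
{'t': 0.1, 'qpos': array([-1.28400295e+00,  4.23741887e-01,  1.63058460e+00,  1.63575482e-06,
        1.08857887e+00, -1.90015444e-02]), 'qvel': array([-0.00147016, -0.0029619 , -0.00248195,  0.00094778,  0.00123544,
       -0.00022653]), 'joint_torque': array([-9.21277433e-05, -5.45617425e+01, -2.74324644e+01,  6.45330409e-02,
        1.87551597e-02, -1.27593245e-05]), 'ee_pos': array([ 188.07475743, -595.63719226,  302.00480603]), 'orientation': array([-3.10365684e+00, -4.78272837e-01,  2.72899902e-04]), 'ft_force': array([-0.48895623, -0.198822  , -0.56265063]), 'moment': array([ 0.02656261, -0.01903765, -0.01471412]), 'grasp_force': 0.0, 'width': 87.65328096622922}
```

View pics/top0.png

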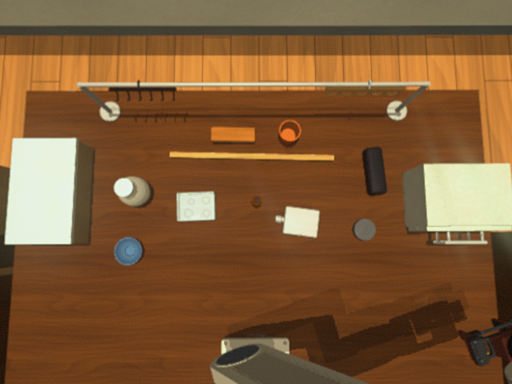

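View pics/side0.png

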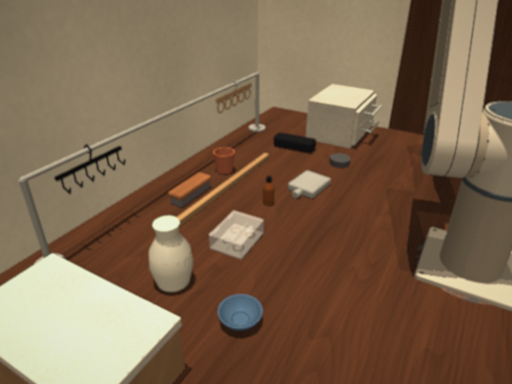

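The top view shows the strip from (170,155) to (334,157), the box around (196,206), the flask around (301,222) with its cap at (280,219), and the spray at (256,201). The side view agrees. Next I'll measure from masks.

```bash
cat >h.py <<'E'
import numpy as np, cv2
from workcell import vision, readout
def cast(n,pts,z):
    c=vision.camera_params(n);K=np.array([[c['fx'],0,c['cx']],[0,c['fy'],c['cy']],[0,0,1]])
    u=cv2.undistortPoints(np.float64(pts).reshape(-1,1,2),K,c['D']).reshape(-1,2)
    R=cv2.Rodrigues(c['rvec'])[0];o=-R.T@c['tvec'];d=np.c_[u,np.ones(len(u))]@R
    return (o+d*((z-o[2])/d[:,2])[:,None])[:,:2]
def blob(m,roi):
    x0,y0,x1,y1=roi;k=np.zeros(m.shape,np.uint8);k[y0:y1,x0:x1]=m[y0:y1,x0:x1]
    cs=cv2.findContours(k,cv2.RETR_EXTERNAL,cv2.CHAIN_APPROX_NONE)[0]
    return max(cs,key=cv2.contourArea)
def rect(n,c,z):
    p=cast(n,c.reshape(-1,2),z).astype(np.float32); r=cv2.minAreaRect(p);return r,cv2.boxPoints(r)
E
python3 - <<'E'
from h import *
im=cv2.imread("pics/top0.png");hsv=cv2.cvtColor(im,cv2.COLOR_BGR2HSV)
np.set_printoptions(precision=1,suppress=True)
for a in((250,157),(200,156),(196,206),(180,200),(300,222),(282,219),(230,200),(256,202)): print(a,hsv[a[1],a[0]])
st=cv2.inRange(hsv,(10,80,140),(35,255,255)); pale=cv2.inRange(hsv,(0,0,95),(180,110,255))
dark=cv2.inRange(hsv,(0,0,0),(180,90,110))
vis=im.copy()
for nm,m,roi,z in(("strip",st,(160,146,345,166),20),("box",pale,(168,180,225,232),48),("flask",pale,(268,198,328,244),20),("flaskbody",pale,(285,198,328,244),20),("vase",pale,(108,170,158,210),80),("case",dark,(355,142,392,198),45),("tin",dark,(350,215,380,244),24)):
    c=blob(m,roi);r,b=rect("top",c,z);print(nm,r,b.tolist() and np.array2string(b.round(),separator=','))
    cv2.drawContours(vis,[c],-1,(255,0,255),1)
print("spray",cast("top",[(256,202)],45),"dish",cast("top",[(128,251)],20))
cv2.imwrite("pics/c0.png",cv2.resize(vis[135:260,160:345],None,fx=4,fy=4,interpolation=cv2.INTER_NEAREST))
E
```

```text
(250, 157) [ 18 173 227]
(200, 156) [ 20 158 236]
(196, 206) [ 45  22 233]
(180, 200) [ 43  32 225]
(300, 222) [ 31  34 234]
(282, 219) [ 26  47 221]
(230, 200) [ 12 184 125]
(256, 202) [ 10 138  85]
strip ((707.7542724609375, 7.67242431640625), (561.4963989257812, 21.614730834960938), 88.70105743408203) [[ 691.,-273.],
 [ 712.,-273.],
 [ 725., 288.],
 [ 703., 289.]]
box ((534.1864624023438, 191.23104858398438), (97.6722183227539, 127.45785522460938), 1.1903098821640015) [[484.,254.],
 [487.,127.],
 [584.,129.],
 [582.,256.]]
flask ((484.7206115722656, -141.25479125976562), (146.7967987060547, 95.31182098388672), 82.61013793945312) [[ 428.,-208.],
 [ 523.,-220.],
 [ 541., -75.],
 [ 447., -62.]]
flaskbody ((482.80999755859375, -155.9910125732422), (117.07836151123047, 95.31212615966797), 82.61136627197266) [[ 428.,-208.],
 [ 523.,-220.],
 [ 538.,-104.],
 [ 443., -92.]]
vase ((584.470947265625, 392.2857971191406), (118.72899627685547, 91.62803649902344), 63.47343063354492) [[517.,360.],
 [599.,319.],
 [652.,425.],
 [570.,466.]]
case ((650.0767822265625, -402.0531005859375), (152.40191650390625, 58.87394332885742), 3.004244804382324) [[ 572.,-377.],
 [ 576.,-435.],
 [ 728.,-427.],
 [ 725.,-369.]]
tin ((456.921875, -363.5635681152344), (72.89954376220703, 65.91433715820312), 89.71394348144531) [[ 424.,-400.],
 [ 490.,-400.],
 [ 490.,-327.],
 [ 424.,-327.]]
spray [[546.4  -6. ]] dish [[389.4 414.7]]
```

View pics/c0.png

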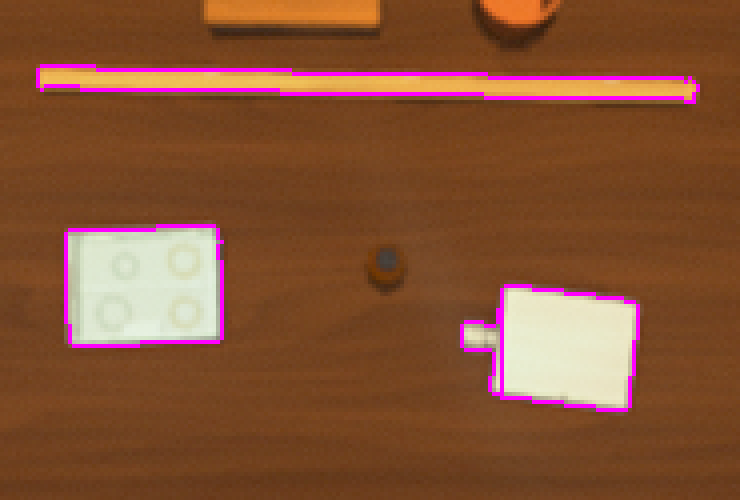

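Measured strip: near face at x≈699 at its middle, yaw −0.023. Flask centre (483,−157), yaw −0.13. Box centre about (534,194), yaw +0.02. Their sizes match the given ones. I'll push with the fingers partly open for two contact points, and start with the flask.

Emit:
servo_tool --plan '[[[-0.2,0.33,0.73,0,0,0,-0.25],[-0.2,0.33,0.73,0,0,0,-0.25],[-0.2,0.33,0.73,0,0,0,-0.25],[-0.2,0.33,0.73,0,0,0,-0.25],[-0.2,0.33,0.73,0,0,0,-0.25]]]'

```text
t: 0.52
ee_pos: [254.3, -448.4, 302.3]
orientation: [-3.126, -0.306, 0.0]
ft_force: [0.9, -0.2, 0.4]
width: 57.7
grasp_force: 0.0
```

Emit:
servo_tool --plan '[[[-0.2,0.33,0.73,0,0,0,-0.25],[-0.2,0.33,0.73,0,0,0,-0.25],[-0.2,0.33,0.73,0,0,0,-0.25],[-0.2,0.33,0.73,0,0,0,-0.25],[-0.2,0.33,0.73,0,0,0,-0.25]]]'

```text
t: 0.93
ee_pos: [320.3, -302.4, 302.5]
orientation: [-3.138, -0.135, 0.0]
ft_force: [0.7, 0.4, -2.0]
width: 52.8
grasp_force: 0.0
```

Emit:
servo_tool --plan '[[[-0.2,0.33,0.73,0,0,0,-0.25],[-0.2,0.33,0.73,0,0,0,-0.25],[-0.2,0.33,0.73,0,0,0,-0.25],[-0.2,0.33,0.73,0,0,0,-0.25],[-0.2,0.33,0.73,0,0,0,-0.25]]]'

```text
t: 1.35
ee_pos: [386.4, -156.4, 302.6]
orientation: [-3.141, 0.036, 0.0]
ft_force: [1.1, -0.8, -0.3]
width: 53.1
grasp_force: 0.0
```

Emit:
servo_tool --plan '[[[-0.2,0,0,-0.75,0,0,0],[-0.2,0,0,-0.75,0,0,0],[-0.2,0,0,-0.75,0,0,0],[-0.2,0,0,-0.75,0,0,0],[-0.2,0,0,0,0,0,0]]]'

```text
t: 1.77
ee_pos: [383.5, -156.6, 178.5]
orientation: [-3.138, 0.033, 0.013]
ft_force: [-1.0, 0.7, 0.4]
width: 52.8
grasp_force: 0.0
```

Emit:
servo_tool --plan '[[[-0.2,0,0,-0.6,0,0,0],[-0.2,0,0,-0.6,0,0,0],[-0.2,0,0,-0.6,0,0,0],[-0.2,0,0,-0.6,0,0,0],[-0.2,0,0,0,0,0,0]]]'

```text
t: 2.18
ee_pos: [385.2, -157.6, 84.8]
orientation: [-3.14, 0.034, 0.007]
ft_force: [-1.3, 1.4, -0.3]
width: 52.9
grasp_force: 0.0
```

Emit:
servo_tool --plan '[[[-0.2,0.25,0,0,0,0,0],[-0.2,0.25,0,0,0,0,0],[-0.2,0.25,0,0,0,0,0],[-0.2,0.25,0,0,0,0,0],[-0.2,0.25,0,0,0,0,0]]]'

```text
t: 2.6
ee_pos: [437.9, -158.2, 88.0]
orientation: [3.141, -0.033, 0.003]
ft_force: [-2.6, -1.4, 1.2]
width: 52.7
grasp_force: 1.7
```

Emit:
servo_tool --plan '[[[-0.2,0.2,-0.005,0,0,0,0],[-0.2,0.2,-0.005,0,0,0,0],[-0.2,0.2,-0.005,0,0,0,0],[-0.2,0.2,-0.005,0,0,0,0],[-0.2,0.2,-0.005,0,0,0,0]]]'

```text
t: 3.02
ee_pos: [476.6, -158.9, 86.6]
orientation: [-3.141, 0.034, 0.001]
ft_force: [-4.1, 0.5, 2.5]
width: 52.7
grasp_force: 1.7
```

Emit:
servo_tool --plan '[[[-0.2,0.2,-0.005,0,0,0,0],[-0.2,0.2,-0.005,0,0,0,0],[-0.2,0.2,-0.005,0,0,0,0],[-0.2,0.2,-0.005,0,0,0,0],[-0.2,0.2,-0.005,0,0,0,0]]]'

```text
t: 3.43
ee_pos: [517.3, -160.1, 86.6]
orientation: [3.141, -0.034, 0.001]
ft_force: [-0.4, -0.2, -0.3]
width: 52.7
grasp_force: 0.6
```

Emit:
servo_tool --plan '[[[-0.2,0.2,-0.005,0,0,0,0],[-0.2,0.2,-0.005,0,0,0,0],[-0.2,0.2,-0.005,0,0,0,0],[-0.2,0.15,-0.005,0,0,0,0],[-0.2,0.1,0,0,0,0,0]]]'

```text
t: 3.85
ee_pos: [551.1, -160.9, 86.7]
orientation: [3.141, -0.033, 0.001]
ft_force: [-2.5, -1.3, 3.1]
width: 53.1
grasp_force: 1.6
```

```bash
python3 - <<'E'
from h import *
np.set_printoptions(precision=3,suppress=True)
for n in("top","side"): cv2.imwrite(f"pics/{n}1.png",cv2.cvtColor(vision.get_image(n),cv2.COLOR_RGB2BGR))
a=cv2.imread("pics/top1.png")[135:255,230:350];b=cv2.imread("pics/side1.png")[130:230,230:350]
cv2.imwrite("pics/c1.png",np.hstack([cv2.resize(a,(400,400)),cv2.resize(b,(400,400))]))
o=readout.get_obs();print(o['ee_pos'],o['ft_force'])
E
```

```text
[ 551.071 -160.869   86.773] [-0.098  0.12  -0.219]
```

View pics/c1.png

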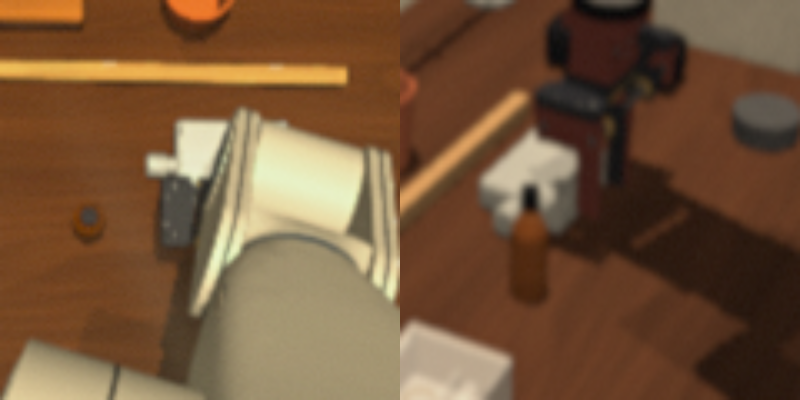

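The flask is square to the strip, with its far edge at crop row 122 against the strip at row 84, so a gap of about 40 mm. I'll carry on, slower near the strip.

Emit:
servo_tool --plan '[[[-0.2,0.18,-0.004,0,0,0,0],[-0.2,0.18,-0.004,0,0,0,0],[-0.2,0.18,-0.004,0,0,0,0],[-0.2,0.15,-0.004,0,0,0,0],[-0.2,0.1,-0.004,0,0,0,0]]]'

```text
t: 4.37
ee_pos: [582.8, -161.7, 86.8]
orientation: [3.141, -0.034, 0.001]
ft_force: [-3.0, -0.7, 3.4]
width: 52.6
grasp_force: 1.6
```

Emit:
servo_tool --plan '[[[-0.2,0.05,0,0,0,0,0],[-0.2,0.05,0,0,0,0,0],[-0.2,0.05,0,0,0,0,0],[-0.2,0,0,0,0,0,0],[-0.2,0,0,0,0,0,0]]]'

```text
t: 4.78
ee_pos: [588.1, -161.6, 86.7]
orientation: [3.141, -0.034, 0.001]
ft_force: [-0.4, 0.3, -0.2]
width: 52.7
grasp_force: 0.1
```

Emit:
servo_tool --plan '[[[-0.2,0.05,0,0,0,0,0],[-0.2,0.05,0,0,0,0,0],[-0.2,0.05,0,0,0,0,0],[-0.2,0,0,0,0,0,0],[-0.2,0,0,0,0,0,0]]]'

```text
t: 5.2
ee_pos: [591.4, -161.5, 86.5]
orientation: [-3.14, 0.034, 0.009]
ft_force: [-10.9, -1.3, 8.5]
width: 53.1
grasp_force: 5.4
```

Emit:
servo_tool --plan '[[[-0.2,0.04,0,0,0,0,0],[-0.2,0,0,0,0,0,0],[-0.2,0,0,0,0,0,0]]]'

```text
t: 5.45
ee_pos: [591.6, -161.4, 86.4]
orientation: [-3.14, 0.034, 0.014]
ft_force: [-16.4, -0.9, 12.4]
width: 52.5
grasp_force: 7.9
```

Steady 16 N reaction and the hand no longer advances, so the flask is against the strip. Now I'll back off, rise and cross to the box.

Emit:
servo_tool --plan '[[[-0.2,-0.25,0,0,0,0,0],[-0.2,-0.8,0,0,0,0,0],[-0.2,-0.9,0,0,0,0,0],[-0.2,-0.9,0,0,0,0,0],[-0.2,-0.9,0,0,0,0,0]]]'

```text
t: 5.87
ee_pos: [444.6, -161.6, 86.9]
orientation: [3.141, -0.033, 0.003]
ft_force: [0.5, -0.4, -0.6]
width: 52.8
grasp_force: 0.0
```

Emit:
servo_tool --plan '[[[-0.2,0,0,0.75,0,0,0],[-0.2,0,0,0.75,0,0,0],[-0.2,0,0,0.75,0,0,0],[-0.2,0,0,0.75,0,0,0],[-0.2,0,0,0,0,0,0]]]'

```text
t: 6.28
ee_pos: [448.4, -162.8, 211.8]
orientation: [3.138, -0.034, 0.016]
ft_force: [1.0, -0.6, -0.2]
width: 52.6
grasp_force: 0.0
```

Emit:
servo_tool --plan '[[[-0.2,0,0.9,0,0,0,0],[-0.2,0,0.9,0,0,0,0],[-0.2,0,0.9,0,0,0,0],[-0.2,0,0.9,0,0,0,0],[-0.2,0,0.9,0,0,0,0]]]'

```text
t: 6.7
ee_pos: [445.5, 20.0, 206.6]
orientation: [-3.141, 0.035, -0.003]
ft_force: [0.4, 0.3, -0.7]
width: 52.9
grasp_force: 0.0
```

Emit:
servo_tool --plan '[[[-0.2,0,0.85,0,0,0,0],[-0.2,0,0.85,0,0,0,0],[-0.2,0,0.85,0,0,0,0],[-0.2,0,0.85,0,0,0,0],[-0.2,0,0.85,0,0,0,0]]]'

```text
t: 7.12
ee_pos: [445.4, 190.4, 206.5]
orientation: [-3.141, 0.033, -0.002]
ft_force: [0.4, -0.1, -0.7]
width: 52.6
grasp_force: 0.0
```

Emit:
servo_tool --plan '[[[-0.2,0,0,0,0,0,0],[-0.2,0,0,0,0,0,0]]]'

```text
t: 7.28
ee_pos: [445.5, 190.1, 206.4]
orientation: [-3.141, 0.028, -0.002]
ft_force: [-0.4, -0.4, 0.2]
width: 52.9
grasp_force: 0.0
```

Emit:
servo_tool --plan '[[[-0.2,-0.1,0,-0.75,0,0,0],[-0.2,0,0,-0.75,0,0,0],[-0.2,0,0,-0.75,0,0,0],[-0.2,0,0,-0.75,0,0,0],[-0.2,0,0,0,0,0,0]]]'

```text
t: 7.7
ee_pos: [438.8, 186.2, 82.2]
orientation: [3.138, -0.036, -0.012]
ft_force: [-0.7, -0.3, -0.4]
width: 52.3
grasp_force: 0.0
```

```bash
python3 - <<'E'
from h import *
for n in("top","side"): cv2.imwrite(f"pics/{n}2.png",cv2.cvtColor(vision.get_image(n),cv2.COLOR_RGB2BGR))
a=cv2.imread("pics/top2.png")[135:255,165:345];b=cv2.imread("pics/side2.png")[130:270,200:340]
cv2.imwrite("pics/c2.png",np.hstack([cv2.resize(a,(450,300)),cv2.resize(b,(300,300))]))
o=readout.get_obs();print(o['ee_pos'],o['ft_force'])
E
```

```text
[440.84875997 187.30180486  86.11278245] [1.04288677 0.36546458 0.0245416 ]
```

View pics/c2.png

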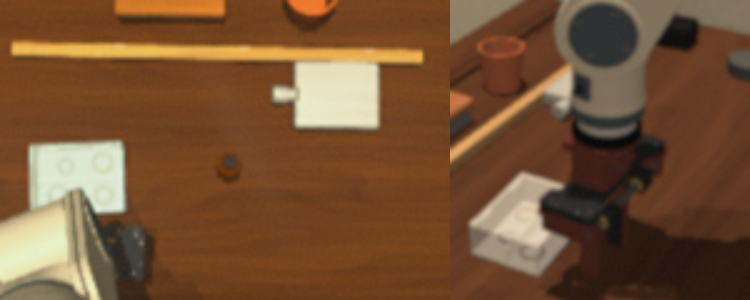

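The top view shows the flask flush and parallel under the strip (crop x 293–380). The box is untouched ahead of the fingers, so I'll push it now.

Emit:
servo_tool --plan '[[[-0.2,0.17,0.04,0,0,0,0],[-0.2,0.17,0.04,0,0,0,0],[-0.2,0.17,0.04,0,0,0,0],[-0.2,0.17,0.04,0,0,0,0],[-0.2,0.17,0.04,0,0,0,0]]]'

```text
t: 8.22
ee_pos: [476.9, 196.9, 87.8]
orientation: [-3.141, 0.034, -0.003]
ft_force: [-0.4, -0.2, 0.3]
width: 52.8
grasp_force: 0.0
```

Emit:
servo_tool --plan '[[[-0.2,0.2,-0.005,0,0,0,0],[-0.2,0.2,-0.005,0,0,0,0],[-0.2,0.2,-0.005,0,0,0,0],[-0.2,0.2,-0.005,0,0,0,0],[-0.2,0.2,-0.005,0,0,0,0]]]'

```text
t: 8.63
ee_pos: [514.6, 195.1, 86.6]
orientation: [3.14, -0.034, -0.006]
ft_force: [-6.1, 1.0, 5.9]
width: 52.6
grasp_force: 3.4
```

Emit:
servo_tool --plan '[[[-0.2,0.2,-0.005,0,0,0,0],[-0.2,0.2,-0.005,0,0,0,0],[-0.2,0.2,-0.005,0,0,0,0],[-0.2,0.2,-0.005,0,0,0,0],[-0.2,0.2,-0.005,0,0,0,0]]]'

```text
t: 9.05
ee_pos: [554.6, 194.1, 86.6]
orientation: [3.14, -0.034, -0.006]
ft_force: [-6.3, -0.2, 5.5]
width: 53.2
grasp_force: 3.2
```

Emit:
servo_tool --plan '[[[-0.2,0.2,-0.005,0,0,0,0],[-0.2,0.2,-0.005,0,0,0,0],[-0.2,0.15,-0.005,0,0,0,0],[-0.2,0.1,0,0,0,0,0],[-0.2,0,0,0,0,0,0]]]'

```text
t: 9.47
ee_pos: [582.3, 193.7, 86.6]
orientation: [-3.141, 0.034, -0.001]
ft_force: [-0.5, -0.3, -0.4]
width: 52.5
grasp_force: 0.0
```

Emit:
servo_tool --plan '[[[-0.2,0.1,0,0,0,0,0],[-0.2,0.1,0,0,0,0,0],[-0.2,0.06,0,0,0,0,0],[-0.2,0.05,0,0,0,0,0],[-0.2,0,0,0,0,0,0]]]'

```text
t: 9.88
ee_pos: [594.2, 193.8, 86.6]
orientation: [-3.141, 0.034, -0.001]
ft_force: [-1.1, -0.9, -1.9]
width: 52.5
grasp_force: 0.3
```

Emit:
servo_tool --plan '[[[-0.2,0.05,0,0,0,0,0],[-0.2,0.05,0,0,0,0,0],[-0.2,0.04,0,0,0,0,0],[-0.2,0,0,0,0,0,0],[-0.2,0,0,0,0,0,0]]]'

```text
t: 10.3
ee_pos: [599.9, 193.9, 86.8]
orientation: [-3.141, 0.034, -0.002]
ft_force: [-0.9, -0.3, -0.1]
width: 52.7
grasp_force: 0.3
```

Emit:
servo_tool --plan '[[[-0.2,0.05,0,0,0,0,0],[-0.2,0.04,0,0,0,0,0],[-0.2,0,0,0,0,0,0],[-0.2,0,0,0,0,0,0]]]'

```text
t: 10.63
ee_pos: [601.8, 193.8, 86.8]
orientation: [3.141, -0.034, -0.005]
ft_force: [-7.3, 1.7, 4.8]
width: 52.7
grasp_force: 3.8
```

Emit:
servo_tool --plan '[[[-0.2,0.05,0,0,0,0,0],[-0.2,0,0,0,0,0,0],[-0.2,0,0,0,0,0,0]]]'

```text
t: 10.88
ee_pos: [602.0, 193.9, 86.7]
orientation: [3.14, -0.034, -0.011]
ft_force: [-14.5, 1.6, 11.7]
width: 52.4
grasp_force: 7.3
```

The box is against the strip, stopping at 602 mm against 601 predicted. I'll back off and check.

Emit:
servo_tool --plan '[[[-0.2,-0.25,0,0,0,0,0],[-0.2,-0.8,0,0,0,0,0],[-0.2,-0.9,0,0,0,0,0],[-0.2,-0.9,0,0,0,0,0],[-0.2,-0.9,0,0,0,0,0]]]'

```text
t: 11.3
ee_pos: [454.3, 193.8, 87.1]
orientation: [-3.14, 0.034, -0.004]
ft_force: [0.6, 0.5, -0.6]
width: 52.5
grasp_force: 0.0
```

Emit:
servo_tool --plan '[[[-0.2,0,0,0.8,0,0,0],[-0.2,0,0,0.8,0,0,0],[-0.2,0,0,0.8,0,0,0],[-0.2,0,0,0,0,0,0],[-0.2,0,0,0,0,0,0]]]'

```text
t: 11.72
ee_pos: [456.6, 194.4, 184.7]
orientation: [-3.139, 0.033, -0.009]
ft_force: [-0.2, -0.0, -0.7]
width: 52.7
grasp_force: 0.0
```

Emit:
servo_tool --plan '[[[-0.2,-0.5,-0.8,0,0,0,0],[-0.2,-0.5,-0.8,0,0,0,0],[-0.2,0,-0.8,0,0,0,0],[-0.2,0,-0.8,0,0,0,0],[-0.2,0,0,0,0,0,0]]]'

```text
t: 12.13
ee_pos: [413.8, 62.2, 181.5]
orientation: [3.14, -0.039, -0.003]
ft_force: [1.1, 0.8, 0.2]
width: 52.7
grasp_force: 0.0
```

```bash
python3 - <<'E'
from h import *
for n in("top","side"): cv2.imwrite(f"pics/{n}3.png",cv2.cvtColor(vision.get_image(n),cv2.COLOR_RGB2BGR))
im=cv2.imread("pics/top3.png");hsv=cv2.cvtColor(im,cv2.COLOR_BGR2HSV);pale=cv2.inRange(hsv,(0,0,95),(180,110,255))
for nm,roi,z in(("box",(168,160,228,212),48),("flask",(284,160,335,210),20)):
    c=blob(pale,roi);print(nm,rect("top",c,z))
st=cv2.inRange(hsv,(10,80,140),(35,255,255));print(rect("top",blob(st,(160,146,345,166)),20)[0])
a=im[125:260,100:400];b=cv2.imread("pics/side3.png")[120:270,150:350]
cv2.imwrite("pics/c3.png",np.hstack([cv2.resize(a,(480,300)),cv2.resize(b,(320,300))]))
o=readout.get_obs();print(o['t'],o['ee_pos'],o['ft_force'])
E
```

```text
box (((644.95947265625, 186.54998779296875), (128.35780334472656, 83.65162658691406), 89.75035858154297), array([[602.85443, 122.55393],
       [686.5053 , 122.18946],
       [687.0645 , 250.54605],
       [603.41364, 250.91052]], dtype=float32))
flask (((645.46142578125, -156.12847900390625), (108.86447143554688, 92.73551940917969), 89.11125183105469), array([[ 598.25494, -209.83496],
       [ 690.9793 , -211.27338],
       [ 692.6679 , -102.422  ],
       [ 599.94354, -100.98358]], dtype=float32))
((707.81005859375, 7.676544189453125), (561.4995727539062, 21.114442825317383), 88.63626861572266)
12.2333 [414.78315731  64.86210084 181.86714636] [0.427545   0.92287582 0.5779663 ]
```

View pics/c3.png

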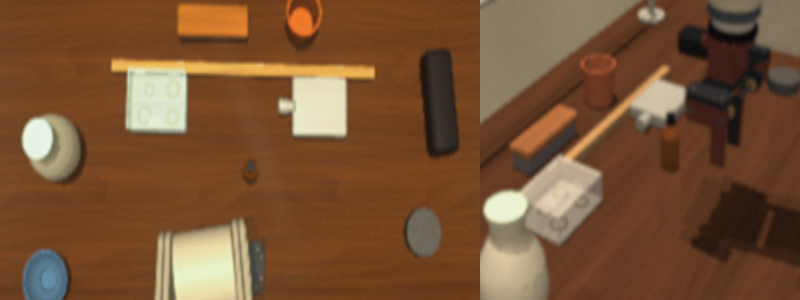

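Top view: box and flask both sit under the strip and everything else is unmoved. My box region clipped its far edge, so I'll check the squareness with the near edge.

```bash
python3 - <<'E'
from h import *
im=cv2.imread("pics/top3.png").astype(float);g=im[:,:,0]
def edge(c0,c1,r0,r1,z):
    # sub-pixel falling edge (bright object -> dark shelf) per column
    P=[]
    for c in range(c0,c1):
        d=np.clip(g[r0:r1-1,c]-g[r0+1:r1,c],0,None)
        k=d.argmax(); w=slice(max(k-2,0),k+3); P.append((c,r0+.5+(d[w]*np.arange(len(d))[w]).sum()/d[w].sum()))
    p=cast("top",P,z);f=np.polyfit(p[:,1],p[:,0],1);print(round(-f[0],4),p.mean(0).round(1),np.std(p[:,0]-np.polyval(f,p[:,1])).round(2))
edge(183,213,178,190,45); edge(286,314,180,192,20)
E
```

```text
-0.0397 [608.2 186.4] 0.49
-0.0249 [ 603.5 -153.3] 0.3
```

```bash
python3 -c "
from workcell import close_job
print(close_job())"
```

```text
the job is handed in; nothing more can be done
None
```

The jewelry box and the flask were both pushed up against the strip, square to it within about 0.02 rad by the last camera check. The other things showed no visible movement, the hand was clear, and the job was handed in at about 12 s with no verdict shown.

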